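# Clamp a fuse in the test jig and hold the tester's dial in its third detent

## Task

Test the cartridge fuse that lies in the clamping jig: slide the jig's carriage by its upright post until the fuse is pushed up against the fixed contact and pinched between the two contacts, and leave it so. Only then press the lever of the tester's spring-return dial down, past its first two detents into the third and last one, and keep it there: it springs back when let go, so finish while your fingers are still holding it down. Leave the other things on the bench where they are.

Things in the scene. Friction and masses are not known exactly. Their poses are not given: they have to be found in the camera images.
- jig: Fuse clamping jig, fixed to the table left or right of the middle: aluminium plate 110 x 290 x 12 mm, two guide rods. Origin: centre of its underside; +y points along the slide from the carriage to the fixed contact, z up. A trough 23 mm wide, 95 mm long, walls to 30 mm above the table, leads along y to the fixed contact, whose block is 90 mm wide and 52 mm high above the table.
- fixed_contact (a point): Centre of the face of the fixed contact, at the end of the trough, 29 mm above the table; the face looks along the jig's -y. Axes as the jig's.
- carriage (a joint): Slide position of the carriage in m, 0 (far from the fixed contact) to 0.118, growing towards the fixed contact (jig's +y). It starts between 0 and 0.04 and stands still where it is left (friction about 3 N). At 0.112 the fuse is just pinched between both contacts, and the carriage stops there.
- post (a point): Grip point on the carriage's upright dark steel post: on its axis, 77 mm above the table. The post is round, 20 mm in diameter, from 48 mm (the top of the carriage block, 90 mm in x, 40 mm in y) to 98 mm above the table. Axes as the jig's.
- plunger_face (a point): Centre of the front face of the carriage's brass plunger (14 mm in diameter, pokes 40 mm out of the block towards the fuse), 29 mm above the table; it pushes the end of the fuse.
- fuse_mid (a point): Centre of the cartridge fuse: white ceramic with steel end caps, 22 mm in diameter, 58 mm long, about 60 g, lying loose along the trough, 5 to 20 mm short of the fixed contact at the start. Its y axis is its length.
- tester: Grey tester, fixed to the table, on the other side of the middle from the jig: a box 140 (x) x 110 (y) x 100 mm high. Origin: centre of its underside on the table, its -x side faces about towards the robot. The black dial, 68 mm in diameter, sits on its -y side face; the dial turns about the tester's y axis through the point x -30 mm, z 70 mm in the tester's frame.
- dial (a joint): Angle of the dial in rad: 0 at rest (lever raised 0.57 rad above level), growing as the lever is pressed down; detents at 0.33, 0.66 and 0.99 rad, end stop at 1.12. A spring returns it to 0 from everywhere when let go, also from the detents. Pressing at the paddle takes about 5 N at rest, growing to about 10 N at the third detent, with up to 3 N more or less either side of each detent.
- paddle (a point): Centre of the top face of the lever's press paddle (40 mm along the lever, 40 mm wide, 10 mm thick), which lies towards the tester's -x from the dial, centred 90 mm from its axis and at y -76 mm in the tester's frame; clear of the box, open above. It moves on an arc about the axis: 123 mm above the table at rest, 38 mm at the third detent. Turns with the lever; axes at rest as the tester's.
- tape: grey roll of tape lying flat, a ring 90 mm across and 24 mm high; a bystander, to be left alone. Its origin is the centre of its underside.
- nut: black plastic cable-gland nut lying flat, a ring 40 mm across and 12 mm high; a bystander, to be left alone. Its origin is the centre of its underside.
- carton: small cardboard carton, 50 x 80 x 45 mm high; a bystander, to be left alone. Its origin is the centre of its underside.
- screwdriver: screwdriver 170 mm long lying on the table; a bystander, to be left alone. Its origin is the centre of its underside.
- can: round can 52 mm across and 130 mm high; a bystander, to be left alone. Its origin is the centre of its underside.
Not all that is in view belongs to the job. Leave any green or turquoise look-alike of the tester alone.

How it is judged:
By the outcome, as a careful person would: the job done as asked, in the order asked, and still so for the second after the job is handed in, while the arm keeps its last pose, push and grip.
It also fails if it takes over 50 s, if anything falls off the work surface, if the arm or the gripper's body presses on something with over 40 N, if the wrist force passes 120 N, or if a joint passes its speed limit or range.

## Robot

A 6-joint arm with a two-finger parallel gripper is mounted at the origin on the work surface. World frame = base frame: x ahead of the robot, y to its left, z up, the work surface at z = 0. Lengths are in m, angles in rad, forces in N, time in s.
With the tool pointing down it reaches from about 0.225 to 0.875 m from the base axis. Payload 3.4 kg.
Tool frame: the origin (TCP) lies at the very end of the fingers, on their centre line; the grasp point (between the pads) lies 19 mm behind it; z points along the fingers, y is the line along which they close (so a half turn about z gives the same grasp; the last joint's range is limited). The gripper opens to 85 mm and grips with 20 to 120 N. Pads are 22 mm wide; open, the fingers measure 114 mm over their backs; the gripper's body (76 mm by 85 mm) begins 54 mm behind the grasp point. The pads swing forward as they close: fully open they stand 13 mm farther back than shut.
Start: joints at [1.133, 0.276, 1.505, -0, 1.361, -0.121], TCP at [0.179, 0.546, 0.2] pointing down, gripper open.
Joint ranges: [-2.89, 2.89], [-0.75, 2.08], [0.22, 2.7], [-1.18, 4.32], [0.11, 2.71], [-2.7, 2.7]. Speed limits (rad/s): [2.57, 2.57, 3.14, 3.14, 3.14, 3.14].

## Interface

Orientations are given as [roll, pitch, yaw] about the fixed x, y, z axes, in that order (R = Rz(yaw) Ry(pitch) Rx(roll)).
In Python, from workcell import arm gives the robot as it stands. Calls block until the motion is done:
- arm.move_ptp(position, orientation): joint-space move of the TCP to a pose.
- arm.movel(position, frame=None, speed=0.15): straight line of the TCP; frame=None keeps the orientation; speed is the mean speed in m/s.
- arm.goto_joints(angles): joint-space move.
- arm.ungrasp() and arm.gripper_close(grasp_force=None): open the fingers fully, or close them until they stop; grasp_force is the grip in N (None keeps the last).
- arm.wait(seconds).
- arm.inverse_kinematics(position, orientation): joint angles nearest the present ones, or None.
- arm.observe(): the state.
- arm.capture(name): name is "side" or "top"; returns the picture (420x560x3 uint8, red, green, blue); there is no depth.
- arm.camera_model(name): a dict with "fx", "fy", "cx", "cy" (pixels), "k1" (the pictures are not rectified: a ray, as slopes to the right and down, at radius r is drawn at 1 + k1 r^2 times it, then the intrinsics apply), "R" (3x3) and "t" (3): a world point X has camera coordinates R X + t. Camera axes: x right, y down, z forward; pixel columns grow to the right and rows downward; lengths in m; the calibration is good to about 2 mm. A picture is of the moment at which its call begins. camera_model takes no time and is no camera call.
A pose or a line that the arm cannot do raises arm.MotionError and nothing moves.
- arm.finish_job(): hands the job in; it is judged then, once.
The state is a dict: "clock": time; "qpos": joint angles; "qd": joint speeds; "joint_torque": joint torques, N m; "tcp_pos": TCP position; "eef_rot": TCP orientation; "wrist_force": force on the tool from outside, world axes, zero at the start; "torque": the same for the moment, N m; "grip_width": finger opening in m; "gripper_force": force on a finger pad.
Only numpy, scipy, OpenCV 4.12 (cv2) and the standard library are available. Lean on these libraries where they do the work, as an engineer would, in place of code of your own. Each camera call takes 0.05 s, during which the arm holds its last target. There are 200 camera calls.

## Working session

There is one attempt and no reset: what is moved stays moved. The work goes in short steps, each a Python script; the robot and the scene stay as the last script left them, time stands still between calls to the robot, and variables do not carry over. Pictures are saved under pics/ and viewed, at most 10 in all, crops included, and the job is handed in when it is done.

```bash
mkdir -p pics
python3 - <<'E'
from workcell import arm
import cv2
for n in("top","side"):
    im=arm.capture(n);cv2.imwrite(f"pics/{n}0.png",im[:,:,::-1])
    m=arm.camera_model(n);print(n,m)
print(arm.observe())
E
```

```text
top {'fx': 471.6037723738454, 'fy': 471.6037723738454, 'cx': 278.5280395642761, 'cy': 208.3904900729121, 'k1': -0.12677294022993316, 'R': array([[ 0.01530423, -0.99986287, -0.00632687],
       [-0.9815037 , -0.01381498, -0.19094408],
       [ 0.19083049,  0.0091321 , -0.98158053]]), 't': array([-0.00722067,  0.5556097 ,  1.14848479])}
side {'fx': 528.2420047992816, 'fy': 528.2420047992816, 'cx': 275.8894838617154, 'cy': 206.68647439029886, 'k1': -0.09553400407838399, 'R': array([[ 0.88410395, -0.4668444 ,  0.02040874],
       [-0.24788201, -0.50556358, -0.82641393],
       [ 0.39612463,  0.72557685, -0.56269308]]), 't': array([-0.45426822,  0.22795239,  0.89067389])}
{'clock': 0.1, 'qpos': array([ 1.13299315e+00,  2.76547022e-01,  1.50603132e+00, -1.95711070e-05,
        1.36071489e+00, -1.21023924e-01]), 'qd': array([-6.01671262e-04, -2.40281730e-03, -4.97159539e-03,  1.24760183e-03,
        4.36882672e-05,  3.58930766e-04]), 'joint_torque': array([ 2.31150123e-03, -4.17700088e+01, -2.46408230e+01, -1.16454285e-05,
        5.81210770e-03, -7.30951768e-06]), 'tcp_pos': array([0.17891158, 0.54588872, 0.19930768]), 'eef_rot': array([-3.13990220e+00, -1.86314846e-04,  2.82481734e+00]), 'wrist_force': array([-0.14940669,  0.19477681, -0.06553459]), 'torque': array([ 0.02360028, -0.01521478, -0.00510865]), 'gripper_force': 0.0, 'grip_width': 0.08524266730650036}
```

View pics/top0.png

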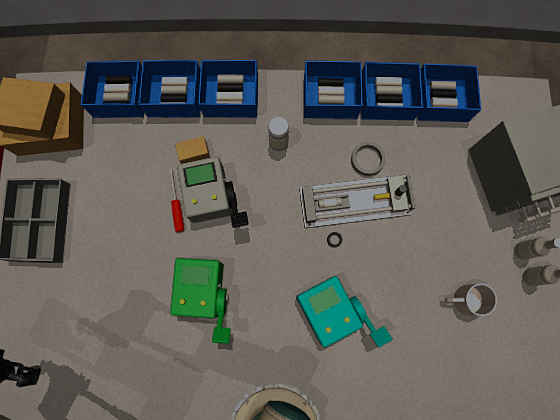

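View pics/side0.png

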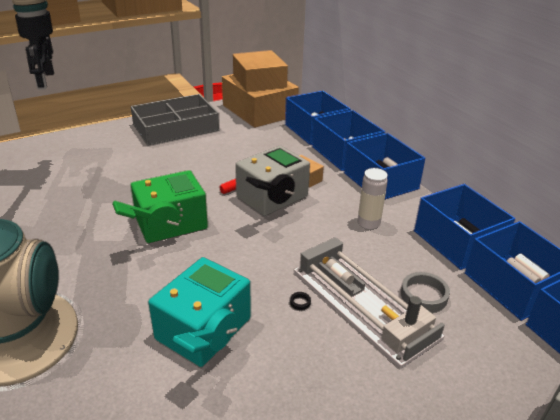

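Tester candidates (top image): grey (207,190), green (197,287) and turquoise (330,310). The grey one fits, since the others are coloured look-alikes. Next I confirm it in an enlarged crop.

```bash
cat > h.py <<'E'
import numpy as np, cv2
from workcell import arm
def ray(n,p):
    m=arm.camera_model(n)
    K=np.array([[m['fx'],0,m['cx']],[0,m['fy'],m['cy']],[0,0,1]])
    s=cv2.undistortPoints(np.array([[p]],float),K,np.array([m['k1'],0,0,0,0]))[0,0]
    return -m['R'].T@m['t'], m['R'].T@np.array([*s,1])
def onz(n,p,z):
    o,d=ray(n,p); return o+d*(z-o[2])/d[2]
def two(p,q):
    (a,d),(b,e)=ray('top',p),ray('side',q)
    s=np.linalg.lstsq(np.c_[d,-e],b-a,rcond=None)[0]
    P,Q=a+s[0]*d,b+s[1]*e
    return (P+Q)/2,np.linalg.norm(P-Q)
def px(n,X):
    m=arm.camera_model(n)
    K=np.array([[m['fx'],0,m['cx']],[0,m['fy'],m['cy']],[0,0,1]])
    return cv2.projectPoints(np.array([X],float),cv2.Rodrigues(m['R'])[0],m['t'],K,np.array([m['k1'],0,0,0,0]))[0][0,0]
E
python3 - <<'E'
import cv2,numpy as np
t=cv2.imread('pics/top0.png');s=cv2.imread('pics/side0.png')
def c(i,x,y,w,h,k=4):return cv2.convertScaleAbs(cv2.resize(i[y:y+h,x:x+w],None,fx=k,fy=k,interpolation=cv2.INTER_CUBIC),alpha=1.6)
a=np.hstack([c(t,165,130,90,110,3.0),c(t,290,165,130,110,3.0)])
b=np.hstack([c(s,215,135,120,90,3.0),c(s,290,230,160,135,2.0)])
a=cv2.copyMakeBorder(a,0,0,0,800-a.shape[1],0) if a.shape[1]<800 else a
b=cv2.copyMakeBorder(b,0,0,0,800-b.shape[1],0)
cv2.imwrite('pics/crop1.png',np.vstack([a,b]));print(np.vstack([a,b]).shape)
E
```

```text
(600, 800, 3)
```

View pics/crop1.png

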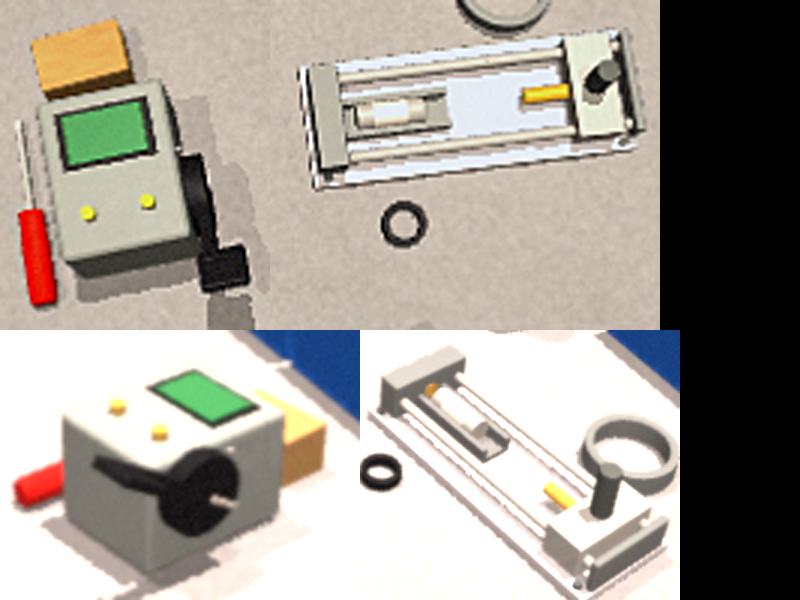

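The crop confirms the grey tester (207,190), with its black paddle at about (240,219) top and (257,182) side. In the jig, the post top is at about (402,188) top and (414,301) side, and the fuse lies in the trough at about (333,202). Now I measure with masks.

Run:
```python
from h import *
np.set_printoptions(precision=4,suppress=True)
t=cv2.imread('pics/top0.png');s=cv2.imread('pics/side0.png')
def blob(im,box,f):
    x,y,w,h=box;c=im[y:y+h,x:x+w]
    m=f(c.astype(int)).astype(np.uint8)
    n,l,st,ce=cv2.connectedComponentsWithStats(m)
    k=1+np.argmax(st[1:,4]);cs=cv2.findContours((l==k).astype(np.uint8),0,2)[0][0]
    return ce[k]+[x,y],st[k],cs.reshape(-1,2)+[x,y]
dark=lambda c:c.max(2)<45
# screen
gr=lambda c:(c[:,:,1]>c[:,:,0]+25)&(c[:,:,1]>c[:,:,2]+25)
ce,st,cs=blob(t,(175,150,50,50),gr)
W=np.array([onz('top',p,.1)[:2] for p in cs],np.float32);r=cv2.minAreaRect(W);print('screen',r)
# buttons
# jig plate: fixed-contact & plate edges
C=[(300,187.3),(406.7,175),(306,227.7),(411.5,214.5)]
P=[onz('top',p,.012) for p in C];print('plate',*P)
print('len',np.linalg.norm(P[0]-P[1]),np.linalg.norm(P[0]-P[2]),'yaw+y',[np.arctan2(*(P[a]-P[b])[[1,0]]) for a,b in((0,1),(2,3))])
print('centre',np.mean(P,0))
print('post',two((402.3,188.3),(414,300.5)),onz('top',(402.3,188.3),.098))
print('paddle',two((239.7,219.3),(256.7,182)),onz('top',(239.7,219.3),.123))
yl=lambda c:(c[:,:,2]>c[:,:,0]+60)&(c[:,:,1]>c[:,:,0]+30)
p1=blob(t,(370,185,30,25),yl);print('plunger',p1[0],p1[1],onz('top',p1[0],.036))
for nm,pp in(('left',((178.3,160),(187,215))),('right',((219,159.3),(229.3,207.3))),('front',((189,217),(229,210)))):
    a,b=[onz('top',p,.1) for p in pp];print(nm,a,b)
# paddle mask zoom print
for (im,box) in((t,(225,205,30,30)),):
    b=blob(im,box,dark);print(b[0],b[1]);W=np.array([onz('top',p,.115)[:2] for p in b[2]],np.float32);print(cv2.minAreaRect(W))
```

```text
screen ((0.6313904523849487, 0.1995566487312317), (0.04195305332541466, 0.06674206256866455), 12.888096809387207)
plate [ 0.6217 -0.055   0.012 ] [ 0.6604 -0.3431  0.012 ] [ 0.5132 -0.0714  0.012 ] [ 0.5522 -0.3518  0.012 ]
len 0.2907269214235006 0.10972110400712419 yaw+y [np.float64(1.704134038030489), np.float64(1.7087440834524592)]
centre [ 0.5869 -0.2053  0.012 ]
post (array([ 0.6028, -0.3074,  0.0982]), np.float64(0.0011376221339035844)) [ 0.6023 -0.3071  0.098 ]
paddle (array([0.5142, 0.0922, 0.1268]), np.float64(0.0011117050897883215)) [0.5143 0.0927 0.123 ]
plunger [381.8243 195.7027] [ 4  8 16  7 74] [ 0.5966 -0.2683  0.036 ]
left [0.6673 0.255  0.1   ] [0.5269 0.2251 0.1   ]
right [0.67   0.1518 0.1   ] [0.5476 0.1214 0.1   ]
front [0.522  0.2199 0.1   ] [0.5409 0.1219 0.1   ]
[236.2941 216.1238] [  0   0  23  23 323]
((0.5262594819068909, 0.103463314473629), (0.056691087782382965, 0.05040040984749794), 15.081541061401367)
```

Run:
```python
from h import *
np.set_printoptions(precision=4,suppress=True)
u=np.array([np.cos(1.706),np.sin(1.706),0])
f=onz('top',(315,203.8),.052); post=np.array([.6026,-.3073,0])
print('face-post along',(f-post)@u)
Y=.135
for z in (.2,.058):
    print(arm.inverse_kinematics([post[0],post[1],z],[np.pi,0,Y]))
arm.move_ptp([post[0],post[1],.2],[np.pi,0,Y])
arm.movel([post[0],post[1],.059],speed=.12)
print(arm.observe()['wrist_force'])
cv2.imwrite('pics/side1.png',cv2.convertScaleAbs(arm.capture('side')[:,:,::-1][200:390,250:490],alpha=1.5))
arm.gripper_close(40)
o=arm.observe();print(o['clock'],o['tcp_pos'],o['wrist_force'],o['grip_width'],o['gripper_force'])
```

```text
face-post along 0.2177052261324289
[-0.5744  0.4306  1.2674 -0.      1.4436  0.8614]
[-0.5744  0.5224  1.4738 -0.      1.1454  0.8614]
[-0.455   0.2707  0.0481]
5.4417 [ 0.6027 -0.3078  0.0594] [ 0.3304 -1.3504  1.8081] 0.01723080942633183 39.02098059654236
```

View pics/side1.png

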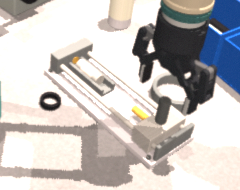

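The fingers straddle the post at (160,110) in the crop, and the grip holds. I expect about 100 mm of travel.

Run:
```python
from h import *
np.set_printoptions(precision=4,suppress=True)
u=np.array([np.cos(1.706),np.sin(1.706),0])
p0=arm.observe()['tcp_pos']
arm.movel(p0+u*.085,speed=.08)
o=arm.observe();print((o['tcp_pos']-p0)@u,o['wrist_force']@u,o['wrist_force'],o['grip_width'])
for k in range(14):
    d=.085+.003*(k+1)
    arm.movel(p0+u*d,speed=.04)
    o=arm.observe();F=o['wrist_force']@u
    print(d,(o['tcp_pos']-p0)@u,F,o['grip_width'])
    if F<-18: break
print(o['clock'],o['wrist_force'])
cv2.imwrite('pics/s2.png',cv2.convertScaleAbs(cv2.resize(arm.capture('side')[:,:,::-1][220:360,280:460],None,fx=4,fy=4),alpha=1.5))
```

```text
0.08633489875433317 1.7500384405292015 [-1.4244  1.5724  4.8109] 0.01734569228035435
0.08800000000000001 0.08799635970412235 -0.3446806571245522 0.0169746064417663
0.09100000000000001 0.0906419262009904 -2.9690968762835825 0.017426436149293477
0.094 0.09402948645992588 -2.922593178141348 0.017473739833980644
0.097 0.09726792965483992 -2.1076558117837103 0.01761039383654496
0.1 0.10028793987248304 -3.210818707476709 0.01735034211288695
0.10300000000000001 0.10128044333006317 -5.864378692899754 0.017575231032734007
0.10600000000000001 0.10127395973447725 -12.208338008820721 0.01730480443033154
0.10900000000000001 0.10128641015044572 -18.95970841719837 0.017161197189090243
8.65 [ -2.2237 -19.4368  -0.572 ]
```

View pics/s2.png

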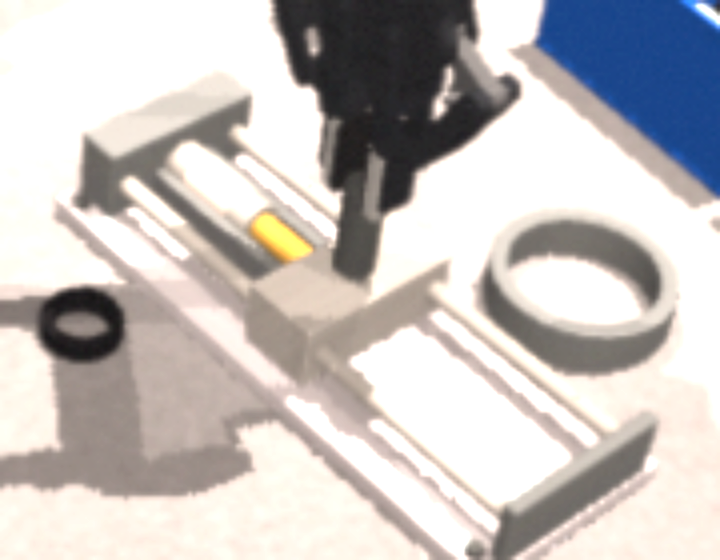

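The carriage stopped hard at 101 mm of travel against the expected 100 mm. The plunger touches the fuse and the fuse touches the fixed contact. I relax the push slightly, release, and go to the paddle.

```bash
cat >> h.py <<'E'
Yt=.22
def arc(th,lift=0):
    f=lambda a:np.array([-.09*np.cos(a)+.005*np.sin(a),0,.09*np.sin(a)+.005*np.cos(a)])
    d=f(.57-th)-f(.57); c,s=np.cos(Yt),np.sin(Yt)
    return np.array([.5142+c*d[0],.0925+s*d[0],.123+d[2]+lift])
def ori(th): return [np.pi,-max(0,th-.57),Yt]
E
python3 - <<'E'
from h import *
np.set_printoptions(precision=4,suppress=True)
u=np.array([np.cos(1.706),np.sin(1.706),0])
p=arm.observe()['tcp_pos']
arm.movel(p+u*.002,speed=.05)
arm.ungrasp()
arm.movel([p[0],p[1],.22],speed=.15)
arm.gripper_close(20)
print(arm.inverse_kinematics(arc(1.0),ori(1.0)))
arm.move_ptp(arc(0,.08),ori(0))
arm.movel(arc(0,.025),speed=.1)
o=arm.observe();print(o['clock'],o['tcp_pos'],o['wrist_force'],o['grip_width'])
a=arm.capture('top')[:,:,::-1][150:260,165:425];b=arm.capture('side')[:,:,::-1][120:360,200:460]
a=cv2.resize(a,None,fx=2.2,fy=2.2);b=cv2.resize(b,(a.shape[1],340))
cv2.imwrite('pics/s3.png',cv2.convertScaleAbs(np.vstack([a,b]),alpha=1.5))
E
```

```text
[-0.0447  0.1794  2.2554  0.3664  0.3094  0.9788]
13.5 [0.5148 0.0922 0.1483] [ 0.0911  0.4148 -0.2298] 9.064186810738254e-05
```

View pics/s3.png

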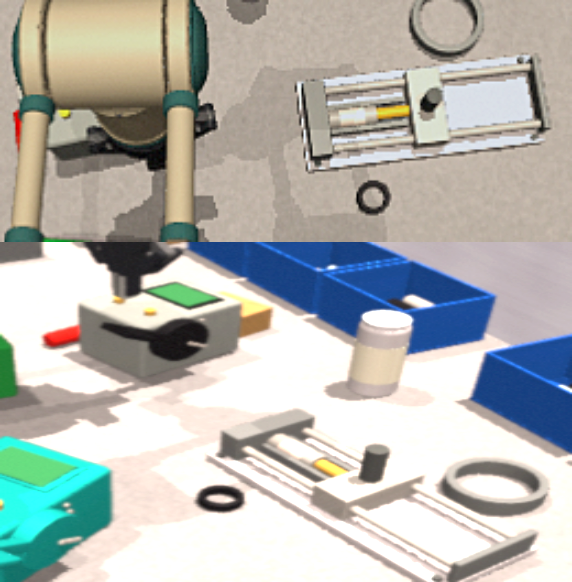

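The fuse stays pinched with the carriage released, and the fingers are over the paddle at about (125,295). I press with only a slight tilt (max 0.15 rad) so the gripper stays clear of the green look-alike.

```bash
sed -i 's/-max(0,th-.57),Yt/-min(.15,max(0,th-.57)),Yt/' h.py
python3 - <<'E'
from h import *
np.set_printoptions(precision=3,suppress=True)
print('green top edge',onz('top',(222,262),.1),onz('top',(220,318),.1))
for th in (0,.17,.33,.5,.66,.8,.9,.97,1.02):
    arm.movel(arc(th),frame=ori(th),speed=.06)
    o=arm.observe();print(th,o['tcp_pos']-arc(th),o['wrist_force'])
    if abs(o['wrist_force']).max()>30: break
print(o['clock'],o['qpos'])
b=arm.capture('side')[:,:,::-1][130:230,200:330]
cv2.imwrite('pics/s4.png',cv2.convertScaleAbs(cv2.resize(b,None,fx=6,fy=6,interpolation=cv2.INTER_CUBIC),alpha=1.6))
E
```

```text
green top edge [0.413 0.134 0.1  ] [0.281 0.135 0.1  ]
0 [-0.  0. -0.] [ 0.006 -0.086 -0.184]
0.17 [-0.001 -0.    -0.   ] [ 0.147  0.48  -0.233]
0.33 [ 0.001 -0.     0.001] [ 0.337 -0.744  7.235]
0.5 [-0.002 -0.    -0.   ] [-4.047 -0.734  4.783]
0.66 [0.002 0.    0.001] [0.045 0.199 6.215]
0.8 [0.003 0.    0.002] [-0.781  0.385  7.2  ]
0.9 [ 0.001 -0.     0.   ] [-1.566 -0.751  4.598]
0.97 [-0. -0.  0.] [-2.414 -1.545  5.071]
1.02 [-0.001 -0.     0.   ] [-4.011 -0.991  6.903]
16.9333 [0.018 0.265 2.006 0.045 0.727 1.337]
```

View pics/s4.png

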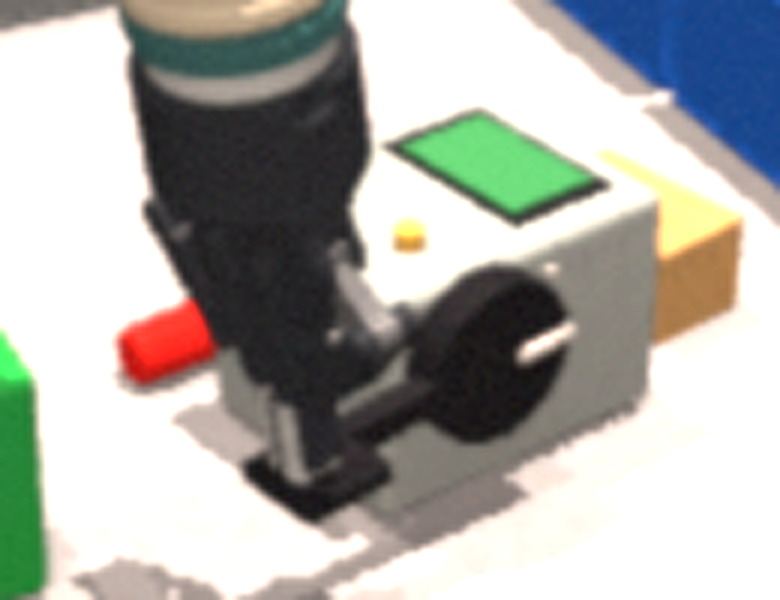

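The lever is well down, with the pointer now up and to the right at (575,328). I check the dial angle from the pointer and the paddle corners.

Run:
```python
from h import *
np.set_printoptions(precision=3,suppress=True)
c,s=np.cos(Yt),np.sin(Yt);R=np.array([[c,-s,0],[s,c,0],[0,0,1]])
O=np.array([.5142,.0925,0])-R@[-.1031,-.076,0];print('origin',O)
def pl(p,y):
    o,d=ray('side',p);o=R.T@(o-O);d=R.T@d;return o+d*(y-o[1])/d[1]
for y in(-.07,-.08,-.09):
    r=[]
    for a,b in(((285,189),(293.3,193.3)),((286.7,188.3),(295.8,184.7))):
        A,B=pl(a,y),pl(b,y);v=B-A;w=B-[-.03,y,.07]
        r+=[np.arctan2(v[2],v[0]),np.arctan2(w[2],w[0])]
    print(y,np.array(r),'delta inner-tip',r[2]-r[0],'axis-tip',r[3]-r[1])
for th in(.85,.99,1.1):
    a=.57-th;out=[]
    for e,y in((.07,-.096),(.11,-.096),(.11,-.056)):
        X=np.array([-.03-e*np.cos(a)+.005*np.sin(a),y,.07+e*np.sin(a)+.005*np.cos(a)])
        out.append((px('side',O+R@X)-[200,130])*6)
    print(th,np.array(out).ravel())
```

```text
origin [0.598 0.189 0.   ]
-0.07 [-0.699 -0.458 -0.044  0.028] delta inner-tip 0.6550058097673837 axis-tip 0.4862055928717535
-0.08 [-0.699 -0.338 -0.044  0.268] delta inner-tip 0.6550058097673854 axis-tip 0.6057777177833095
-0.09 [-0.699 -0.073 -0.044  0.612] delta inner-tip 0.6550058097673861 axis-tip 0.684975045954423
0.85 [383.59  502.876 298.177 568.421 228.963 516.779]
0.99 [389.26  521.876 308.826 597.218 240.025 545.437]
1.1 [395.637 534.988 320.163 616.735 251.646 564.936]
```

Run:
```python
from h import *
np.set_printoptions(precision=3,suppress=True)
c,s=np.cos(Yt),np.sin(Yt);R=np.array([[c,-s,0],[s,c,0],[0,0,1]])
O=np.array([.5142,.0925,0])-R@[-.1031,-.076,0]
o=arm.observe();print(o['tcp_pos'],o['eef_rot'],o['wrist_force'],o['clock'])
def draw(im,th,col):
    a=.57-th
    q=[px('side',O+R@np.array([-.03-e*np.cos(a)+.005*np.sin(a),y,.07+e*np.sin(a)+.005*np.cos(a)])) for e,y in((.07,-.096),(.11,-.096),(.11,-.056),(.07,-.056))]
    q=((np.array(q)-[200,130]+.5)*4).astype(int);cv2.polylines(im,[q],True,col,1)
def crop(i):return cv2.convertScaleAbs(cv2.resize(i[130:230,200:300],None,fx=4,fy=4,interpolation=cv2.INTER_CUBIC),alpha=1.6)
A=crop(cv2.imread('pics/side0.png'));draw(A,0,(0,0,255))
B=crop(arm.capture('side')[:,:,::-1]);draw(B,.66,(0,255,0));draw(B,.99,(0,0,255))
q=((px('side',o['tcp_pos'])-[200,130]+.5)*4).astype(int);cv2.circle(B,q,4,(255,0,255),-1)
cv2.imwrite('pics/s5.png',np.hstack([A,B]))
```

```text
[0.503 0.09  0.036] [-3.141 -0.148  0.22 ] [-4.338 -1.031  7.804] 16.9833
```

View pics/s5.png

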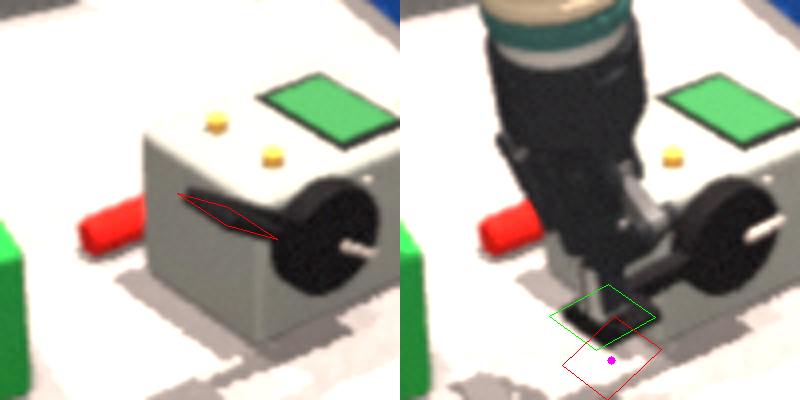

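Run:
```python
from h import *
for X,obs in(((.5148,.0922,.1483),(256.8,157.4)),((.503,.09,.036),(250,209.5))):
    print(obs,[(dz,px('side',np.array(X)+[0,0,dz]).round(1)) for dz in(0,.01,.02,.03)])
print((px('side',(.589,-.2078,.059))-[280,220])*4)
o=arm.observe();print(o['clock'],o['grip_width'],o['gripper_force'])
```

```text
(256.8, 157.4) [(0, array([256.7, 173. ])), (0.01, array([256.7, 168.7])), (0.02, array([256.7, 164.5])), (0.03, array([256.7, 160.1]))]
(250, 209.5) [(0, array([252.2, 219.7])), (0.01, array([252.2, 215.9])), (0.02, array([252.2, 212.1])), (0.03, array([252.2, 208.2]))]
[351.88235034 255.94500285]
17.0333 0.00016504718713424498 3.739687534980476
```

The fingertips are physically about 27 mm behind the nominal TCP: all three views agree, so the dial is only near its second detent. I continue down the arc with a 27 mm tip offset and slightly more tilt to stay clear of the box edge.

```bash
cat >> h.py <<'E'
def tip(th,t,off=.027):
    return arc(th)+off*np.array([np.cos(Yt)*np.sin(t),np.sin(Yt)*np.sin(t),-np.cos(t)])
def overlay(name,ths):
    c,s=np.cos(Yt),np.sin(Yt);R=np.array([[c,-s,0],[s,c,0],[0,0,1]])
    O=np.array([.5142,.0925,0])-R@[-.1031,-.076,0]
    im=cv2.convertScaleAbs(cv2.resize(arm.capture('side')[:,:,::-1][130:230,200:320],None,fx=6,fy=6,interpolation=cv2.INTER_CUBIC),alpha=1.6)
    for th,col in ths:
        a=.57-th
        q=[px('side',O+R@np.array([-.03-e*np.cos(a)+.005*np.sin(a),y,.07+e*np.sin(a)+.005*np.cos(a)])) for e,y in((.07,-.096),(.11,-.096),(.11,-.056),(.07,-.056))]
        cv2.polylines(im,[((np.array(q)-[200,130]+.5)*6).astype(int)],True,col,1)
    cv2.imwrite(name,im)
E
python3 - <<'E'
from h import *
np.set_printoptions(precision=3,suppress=True)
for th,t in((.73,.18),(.79,.22),(.85,.26),(.9,.28),(.94,.3),(.98,.3)):
    arm.movel(tip(th,t),frame=[np.pi,-t,Yt],speed=.05)
    o=arm.observe();print(th,o['tcp_pos']-tip(th,t),o['wrist_force'],o['torque'])
    if np.linalg.norm(o['wrist_force'])>25: break
print(o['clock'],o['qpos'],o['tcp_pos'])
overlay('pics/s6.png',[(.66,(0,255,0)),(.99,(0,0,255))])
E
```

```text
0.73 [0.001 0.    0.001] [-1.096  0.35   8.095] [0.055 0.165 0.014]
0.79 [0.002 0.    0.002] [-2.645 -0.522  9.286] [-0.02   0.181  0.009]
0.85 [0.001 0.    0.001] [-2.915  0.179  8.885] [0.063 0.12  0.032]
0.9 [0.001 0.    0.001] [-1.758 -0.741  7.621] [ 0.008  0.166 -0.007]
0.94 [0.001 0.    0.001] [-1.781 -0.666  6.398] [-0.04   0.151 -0.072]
0.98 [0.001 0.    0.001] [-2.089 -1.197  6.678] [-0.119  0.19  -0.007]
18.55 [-0.008  0.258  2.154  0.158  0.441  1.21 ] [0.511 0.092 0.014]
```

View pics/s6.png

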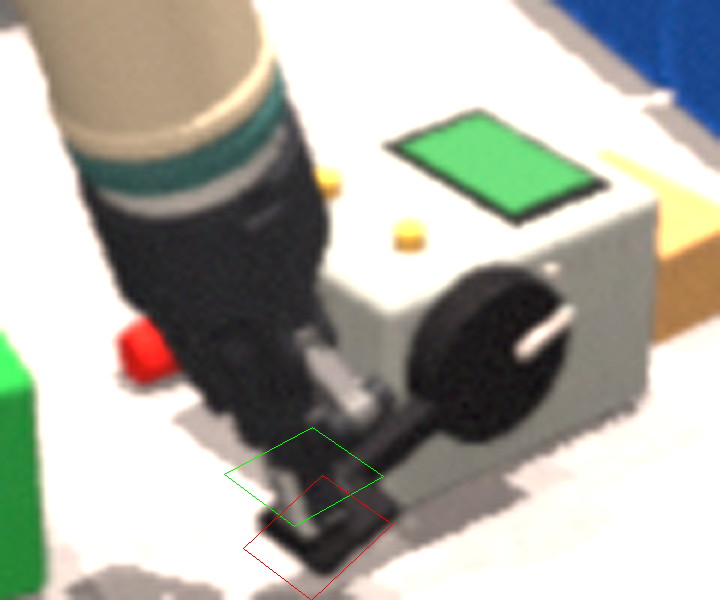

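The paddle lies near the red (third detent) outline but slightly short, at about 0.92 rad, and the force is at its dip just before the detent. I go a little further.

Run:
```python
from h import *
np.set_printoptions(precision=3,suppress=True)
t=.3
for th in(1.0,1.02,1.04,1.06,1.08):
    arm.movel(tip(th,t),frame=[np.pi,-t,Yt],speed=.04);arm.wait(.2)
    o=arm.observe();F=o['wrist_force'];n=np.linalg.norm(F);print(th,F,n)
    if n>11: break
print(o['clock'],o['qpos'],o['tcp_pos'])
overlay('pics/s7.png',[(.99,(0,0,255))])
```

```text
1.0 [-3.345 -1.336  6.73 ] 7.633213283406543
1.02 [-3.367 -0.953  7.473] 8.251623894327851
1.04 [-3.811 -1.958  8.817] 9.803177865120317
1.06 [-4.453 -1.092  9.813] 10.831613575998977
1.08 [-4.839 -2.754 10.676] 12.040752650771179
20.85 [-0.006  0.276  2.157  0.164  0.42   1.205] [0.514 0.093 0.006]
```

View pics/s7.png

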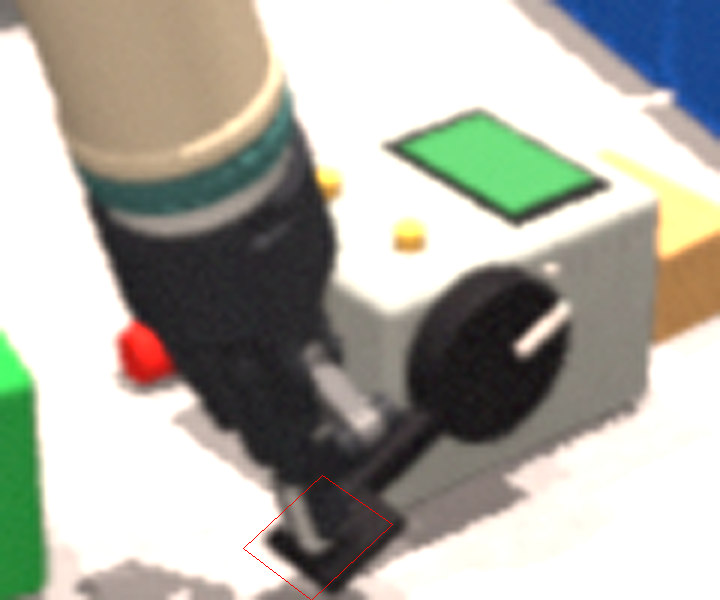

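The paddle corners at (403,523), (328,590) and (267,540) give about 1.0 rad. The force is past its pre-detent dip and on the detent's rising flank (12 N), short of the end stop, so I hold there and hand in.

Run:
```python
from h import *
arm.wait(.3);o=arm.observe();print(o['clock'],o['wrist_force'],o['qd'].round(3))
print(arm.finish_job())
```

```text
21.2 [-5.58980954 -2.2792051  10.1380304 ] [ 0.001  0.    -0.     0.001 -0.002 -0.   ]
the job is handed in; nothing more can be done
None
```

I handed the job in at 21 s: the fuse is pinched between both contacts, and after that I pressed the dial lever into its third detent (about 1.0 rad by image and force), where the fingers still hold it.

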